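# Fold the flap down and shut the carving-tool case

## Robot

A 6-joint arm with a two-finger parallel gripper is mounted at the origin on the work surface. World frame = base frame: x ahead of the robot, y to its left, z up, the work surface at z = 0. Lengths are in m, angles in rad, forces in N, time in s.
With the tool pointing down it reaches from about 0.375 to 0.975 m from the base axis. Payload 3.8 kg.
Tool frame: the origin (TCP) lies on the centre line of the jaws, within the pads' length; the fingertips stand 8 mm ahead of it and the grasp point (between the pads) lies 11 mm behind it; z points along the fingers, y is the direction in which the jaws open and shut (so a half turn about z gives the same grasp; the last joint's range is limited). The gripper opens to 85 mm and grips with 20 to 120 N. Pads are 22 mm wide; open, the fingers measure 114 mm over their backs; the gripper's body (76 mm by 85 mm) begins 54 mm behind the grasp point. The pads swing forward as they close: fully open they stand 13 mm farther back than shut.
Start: joints at [-1.387, 0.264, 1.604, -0, 1.274, -0.037], TCP at [0.148, -0.659, 0.239] pointing down, gripper open.
Joint ranges: [-2.63, 2.63], [-0.94, 2.18], [0.31, 2.57], [-1.31, 4.45], [0, 2.66], [-2.55, 2.55]. Speed limits (rad/s): [2.57, 2.57, 3.14, 3.14, 3.14, 3.14].

## Interface

Orientations are given as a rotation vector (axis times angle).
In Python, from workcell import bot gives the robot as it stands.
- The arm moves only by the tool arm_command, never from a script. Its arguments are lists of equal length, an entry for each row: "slide": the shift along the tool's x, y, z in m, a list of three; "angular": the turn, a rotation vector about the tool's x, y, z in degrees, a list of three; "hand": the finger opening in m, from 0 to 0.0854. A call has exactly 8 rows; each row shifts and turns the pose as measured when the row begins, along the tool's axes as they then stand; what a row does not reach is not made up. A row lasts 1/10 s, in which the tool goes at most 50 mm and 8.59 degrees, less where a joint would pass 70% of its speed; a pose out of reach is approached as far as the arm can. A call is refused whole if a number of a shift passes 0.05 or a number of a turn 8.59, either way. A call with a gripper value outside its range is refused whole. The fingers move at their own pace and stop on an object; "squeeze" is the grip in N (left out, the last holds). Time passes only in rows, so rows that do not move let the fingers close, or fill a call up. It gives the time, the measured TCP pose, the force and the opening at its end, in the units of the state.
- bot.read_state(): the state, without advancing time (a new reading comes with each control period).
- bot.read_camera(name): name is "side" or "top"; returns the picture (480x640x3 uint8, red, green, blue); there is no depth.
- bot.get_calibration(name): a dict with "fx", "fy", "cx", "cy" (pixels), "R" (3x3) and "t" (3): a world point X has camera coordinates R X + t. Camera axes: x right, y down, z forward; pixel columns grow to the right and rows downward; lengths in m; the calibration is good to about 2 mm. A picture is of the moment at which its call begins. get_calibration takes no time and is no camera call.
- bot.finish_job(): hands the job in, once; it reports no verdict.
The state is a dict: "time": time; "q": joint angles; "joint_vel": joint speeds; "joint_torque": joint torques, N m; "tool_pos": TCP position; "tcp_rot": TCP orientation; "wrist_force": force on the tool from outside, world axes, zero at the start; "torque": the same for the moment, N m; "width": opening from 0.0 (shut) to 1.0 (fully open).
Only numpy, scipy, OpenCV 4.12 (cv2) and the standard library are available. Lean on these libraries where they do the work, as an engineer would, in place of code of your own. Each camera call takes 0.05 s, during which the arm holds its last target.

## Task

Put the carving-tool case to bed: with the fingertips, first push the upright inner flap over until it lies flat over the tools, and only then push the open lid over from behind so that it swings fully shut on top. Only push: do not pinch or lift the flap, the lid or anything else, and leave the things standing around the case, and the sanding block inside it, where they are.

Things in the scene. Friction and masses are not known exactly. Their poses are not given: they have to be found in the camera images.
- case: Open fibreboard tool case screwed to the bench (it cannot move), 240 (its x) x 200 (its y) x 85 mm high with 9 mm walls. Origin: centre of its underside, on the bench; z up. The lid is hinged along its +y rim and the flap along the inside of its -y wall. Its turn on the bench differs from run to run by up to about 40 degrees either way; at zero turn its x and y are the world's.
- lid (a joint): Angle of the case's lid, rad: 0 shut and level on the rim, about 1.57 upright, up to 1.95 leaning outwards (to the case's +y). It starts open at 1.6 to 1.9. The hinge is stiff: the lid stays at any angle where it is left, and needs about 3 to 6 N of push near its free edge all the way down to 0. The lid is a flat fibreboard panel 240 x 200 mm and 9 mm thick, with no handle; a 6 mm plywood panel, 216 x 174 mm, on its inner side drops inside the rim.
- lid_hinge (a point): Middle of the lid's hinge line, fixed on the case at case coordinates (0, 100, 85.5) mm. The line runs along the case's x. The lid's outer face (the top when shut, the face to the case's +y when open) lies 9 mm off the plane through this line.
- lid_edge (a point): Middle of the lid's free edge, 200 mm from the hinge line, half-way through the thickness of the 9 mm panel; moves with the lid (at about 285 mm height when upright).
- flap (a joint): Angle of the inner flap, rad: 0 flat and level over the tools, 1.57 upright; it starts at 1.35 to 1.6 and its stop is at 1.65. Light, slightly stiff hinge (about 1 to 2 N near the free edge); it stays where it is left. The flap is a plywood plate 212 mm (along the case's x) x 124 mm, 7 mm thick in all.
- flap_hinge (a point): Middle of the flap's hinge line, at case coordinates (0, -85, 52.5) mm; it runs along the case's x. The upright flap is pushed on its face towards the case's -y and folds towards the case's +y. That face, the top when flat, lies 7 mm off the plane through the line, so the flat flap's top is 59.5 mm above the bench, 25 mm below the rim.
- flap_edge (a point): Middle of the flap's free edge, 124 mm from its hinge line, half-way (3.5 mm) through its thickness; moves with the flap.
- sander_mid (a point): Centre of a loose cork sanding block, 85 x 34 x 28 mm, on the case's floor in the open compartment beside the lid's hinge. It stays there.
- glue_mid (a point): Centre of an upright white glue bottle, 48 mm across, 115 mm tall, beyond the case's +x side. Leave it.
- clamp_mid (a point): Centre of the bar of a bar clamp lying on the bench beside the case's -y side, 260 mm long, 40 mm high, its jaws turned away from the case. Leave it.
- offcut_mid (a point): Centre of a wood offcut, 90 x 45 x 45 mm, on the bench behind the lid (the case's +y side). Leave it.
- clay_mid (a point): Centre of a block of clay, 75 x 60 x 42 mm, on the bench beyond the case's +x side, towards the lid's side. Leave it.
- float_mid (a point): Centre of a yellow ball with a flat foot, 112 mm across, standing on the bench to the robot's right. Leave it.
- pot_mid (a point): Centre of a white pot with brushes, 72 mm across, 90 mm tall (brushes to 190 mm), to the robot's left. Leave it.

How it is judged:
On the way, in this order (a step that is already met when the one before it is completed fails the run):
1. the flap lies flat while the lid is still open (value of joint flap below 0.08 rad and value of joint lid above 0.9 rad), for 0.2 s.
2. the lid is shut over the flat flap (value of joint lid below 0.05 rad and value of joint flap below 0.08 rad), for 0.2 s.
At the end, for the whole second after the job is handed in: The flap is flat (within 0.08 rad), the lid shut (within 0.05 rad) and at rest, and every bystander is within 40 mm of where it stood (all of step 2 and velocity of joint lid between -0.05 and 0.05 rad/s and distance of each of sander_mid, glue_mid, clamp_mid, offcut_mid, clay_mid, float_mid, pot_mid from where it was at the start of the episode below 0.04 m); the robot touches nothing.
It fails at once if the lid is swung down onto a flap that is not folded (value of joint lid below 0.6 rad and value of joint flap above 0.2 rad).
It fails at once if the lid is pinched between the fingers (contact force between the fingers and lid_c0 above 1 N and contact force between the fingers and lid_c1 above 1 N).
It fails at once if the flap is pinched between the fingers (contact force between the fingers and flap_c0 above 1 N and contact force between the fingers and flap_c1 above 1 N).
It fails at once if a bystander is lifted (height (world z) of any of sander_mid, offcut_mid above 0.045 m or height (world z) of any of glue_mid, float_mid above 0.08 m or height (world z) of any of clamp_mid, clay_mid above 0.042 m or height (world z) of pot_mid above 0.07 m).
It fails at once if a bystander is pushed away (distance of any of sander_mid, glue_mid, clamp_mid, offcut_mid, clay_mid, float_mid, pot_mid from where it was at the start of the episode above 0.04 m).
It also fails if it takes over 48 s, if anything falls off the work surface, if the arm or the gripper's body presses on something with over 40 N, if the wrist force passes 120 N, or if a joint passes its speed limit or range.

## Working session

There is one attempt and no reset: what is moved stays moved. The work goes in short steps, Python scripts to look and compute and a tool call to move; the robot and the scene stay as the last step left them, time stands still between calls to the robot, and variables do not carry over. Pictures are saved under pics/ and viewed, and the job is handed in when it is done.

Besides the shell and the picture viewer there is one more tool, called by a JSON object that holds its "method" and its "body". arm_command: Moves the arm, as the interface text tells. Its arguments: {"type":"object","properties":{"slide":{"type":"array","items":{"type":"array","items":{"type":"number"}}},"angular":{"type":"array","items":{"type":"array","items":{"type":"number"}}},"hand":{"type":"array","items":{"type":"number"}},"squeeze":{"type":"number"}},"required":["slide","angular","hand"]}

```bash
ls; mkdir -p pics; python3 - <<'E'
from workcell import bot
import cv2
for n in("side","top"):
    im=bot.read_camera(n); cv2.imwrite(f"pics/{n}0.png",im[:,:,::-1])
    c=bot.get_calibration(n); print(n,{k:(c[k] if k in('fx','fy','cx','cy') else [[round(float(v),4) for v in r] if hasattr(r,'__len__') else round(float(r),4) for r in c[k]]) for k in c})
print(bot.read_state())
E
```

```text
pics
side {'fx': 455.9797950543903, 'fy': 455.9797950543903, 'cx': 324.28750894464963, 'cy': 244.57408976502495, 'R': [[-0.1358, 0.9907, -0.0037], [0.7775, 0.1043, -0.6202], [-0.614, -0.0871, -0.7844]], 't': [0.0845, -0.4181, 1.3753]}
top {'fx': 471.9429468995426, 'fy': 471.9429468995426, 'cx': 320.3318600856865, 'cy': 236.08950642292436, 'R': [[0.0253, -0.9995, -0.0201], [-0.9828, -0.0212, -0.1835], [0.183, 0.0244, -0.9828]], 't': [-0.0082, 0.6067, 1.1553]}
{'time': 0.1, 'q': array([-1.38689644e+00,  2.64690757e-01,  1.60527174e+00,  4.80896384e-06,
        1.27368168e+00, -3.68958576e-02]), 'joint_vel': array([-0.00091627, -0.00141359, -0.00267514, -0.00056584,  0.00022969,
       -0.00010648]), 'joint_torque': array([ 3.96837468e-04, -5.16706932e+01, -3.68589628e+01,  5.57161613e-06,
        6.29301067e-03,  1.58784422e-05]), 'tool_pos': array([ 0.1477119 , -0.65796939,  0.23805925]), 'tcp_rot': array([-3.12043409e+00, -3.45893411e-01,  2.29298097e-04]), 'wrist_force': array([0.4907594 , 0.50469733, 0.33527291]), 'torque': array([ 0.03895942,  0.01274512, -0.01848508]), 'width': 0.996312608166245}
```

View pics/side0.png

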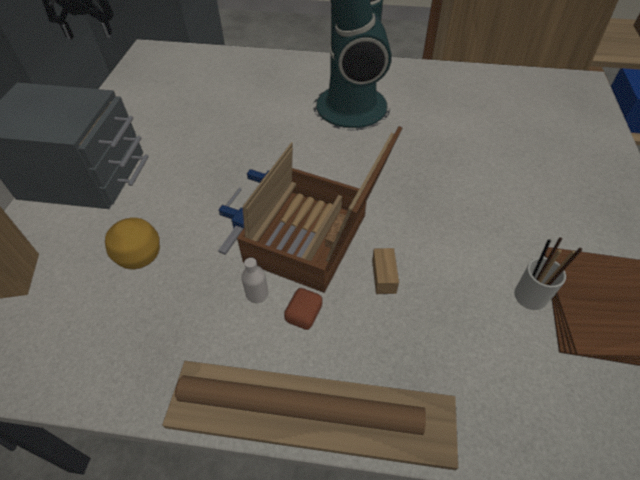

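View pics/top0.png

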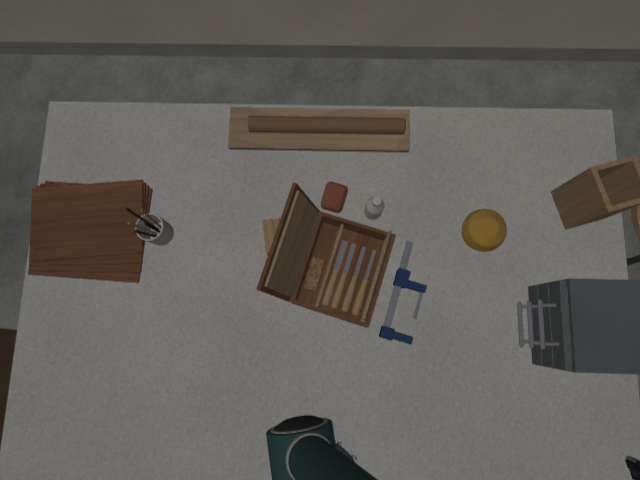

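```bash
python3 - <<'E'
import cv2
t=cv2.imread("pics/top0.png")[165:355,240:440]; s=cv2.imread("pics/side0.png")[115:305,210:420]
cv2.imwrite("pics/t1.png",cv2.convertScaleAbs(cv2.resize(t,None,fx=3.1,fy=3.1,interpolation=2),alpha=1.7))
cv2.imwrite("pics/s1.png",cv2.convertScaleAbs(cv2.resize(s,None,fx=3.1,fy=3.1,interpolation=2),alpha=1.7))
E
```

```text
(no output)
```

View pics/t1.png

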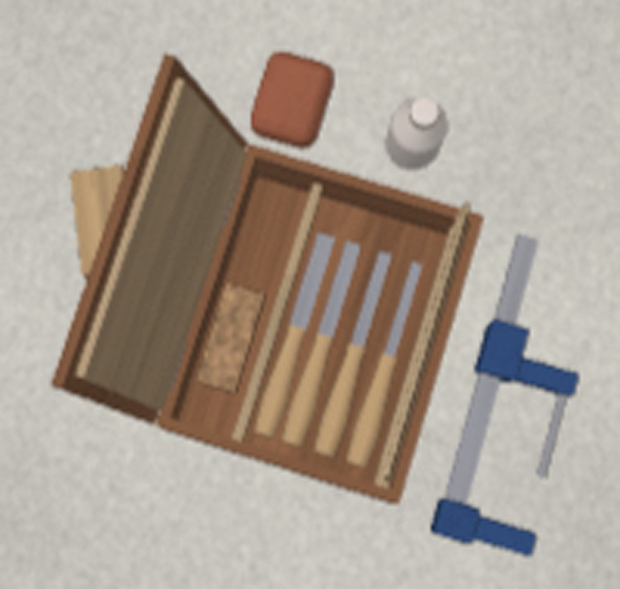

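View pics/s1.png

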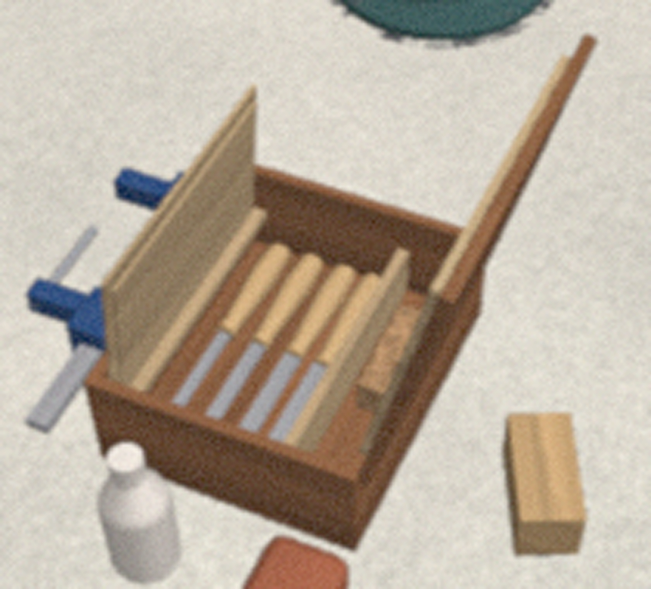

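```bash
cat > h.py <<'E'
import numpy as np, cv2
from workcell import bot
def cal(n):
    c=bot.get_calibration(n); return c,np.array(c["R"]),np.array(c["t"])
def ray(n,uv):
    c,R,t=cal(n); d=R.T@np.array([(uv[0]-c["cx"])/c["fx"],(uv[1]-c["cy"])/c["fy"],1]); return -R.T@t,d/np.linalg.norm(d)
def onz(n,uv,z):
    o,d=ray(n,uv); return o+d*(z-o[2])/d[2]
def tri(a,b):
    o1,d1=ray("top",a);o2,d2=ray("side",b)
    s=np.linalg.lstsq(np.c_[d1,-d2],o2-o1,rcond=None)[0]
    p,q=o1+s[0]*d1,o2+s[1]*d2; return (p+q)/2,np.linalg.norm(p-q)
def proj(n,X):
    c,R,t=cal(n); p=R@np.asarray(X)+t; return np.array([c["fx"]*p[0]/p[2]+c["cx"],c["fy"]*p[1]/p[2]+c["cy"]])
T=lambda x,y:(240+x/3.1-.34,165+y/3.1-.34)
S=lambda x,y:(210+x/3.1-.34,115+y/3.1-.34)
E
python3 - <<'E'
from h import *
np.set_printoptions(precision=4,suppress=True)
P={}
for k,uv in dict(pp=(248,150),pm=(481,215),mm=(398,501),mp=(160,422)).items(): P[k]=onz("top",T(*uv),.085); print(k,P[k])
for a,b in (("pp","pm"),("pm","mm"),("mm","mp"),("mp","pp")): print(a,b,np.linalg.norm(P[a]-P[b]),np.degrees(np.arctan2(*(P[a]-P[b])[1::-1])))
for k,uv in dict(pm=(90,378),mp=(465,235),pp=(355,472)).items(): print('side',k,onz("side",S(*uv),.085))
print('bottom pp',onz("side",S(355,548),0))
print('flap +x',tri(T(467,206),S(105,285)),'-x',tri(T(385,485),S(254,90)))
print('lid -x',tri(T(58,383),S(590,40)))
print('camside',-cal("side")[1].T@cal("side")[2],'camtop',-cal("top")[1].T@cal("top")[2])
E
```

```text
pp [0.6605 0.0085 0.085 ]
pm [ 0.6106 -0.1806  0.085 ]
mm [ 0.3825 -0.1154  0.085 ]
mp [0.4389 0.0723 0.085 ]
pp pm 0.19563934446680423 75.22212325865034
pm mm 0.23727288997668958 -15.95098693857618
mm mp 0.1960302627822497 -106.73423697332689
mp pp 0.2305881890672683 163.94624121274413
side pm [ 0.6086 -0.1816  0.085 ]
side mp [0.4404 0.0563 0.085 ]
side pp [0.6617 0.0055 0.085 ]
bottom pp [0.6648 0.0056 0.    ]
flap +x (array([ 0.6008, -0.1596,  0.171 ]), np.float64(0.002072270779330165)) -x (array([ 0.3942, -0.1018,  0.1642]), np.float64(0.004299842726164563))
lid -x (array([0.4541, 0.1245, 0.2757]), np.float64(0.0015527445307827138))
camside [1.181  0.0797 0.8198] camtop [ 0.385  -0.0235  1.2466]
```

```bash
cat >> h.py <<'E'
th=np.radians(-15.9); C0=np.array([.523,-.053,0])
X=np.array([np.cos(th),np.sin(th),0]);Y=np.array([-np.sin(th),np.cos(th),0])
def W(x,y,z): return C0+X*x+Y*y+np.array([0,0,z])
def K(p): d=np.asarray(p)-C0; return np.array([d@X,d@Y,d[2]])
E
python3 - <<'E'
from h import *
np.set_printoptions(precision=4,suppress=True)
# check model points against pixels
for nm,p in dict(pp=(.12,.1,.085),pm=(.12,-.1,.085),mm=(-.12,-.1,.085),mp=(-.12,.1,.085)).items():
    a=proj("top",W(*p));b=proj("side",W(*p)); print(nm,(a-[240,165]+.34)*3.1,(b-[210,115]+.34)*3.1)
for q in (tri(T(467,206),S(105,285))[0],tri(T(385,485),S(254,90))[0],tri(T(58,383),S(590,40))[0]): print('case',K(q))
print('lid +x corner from top at z .275',K(onz("top",T(170,57),.2757)))
print('cabinet',tri((530,315),(112,88)),tri((568,278),(112,88)),onz("top",(520,340),.15))
print('flap ends from top at z=.1765',K(onz("top",T(467,206),.1765)),K(onz("top",T(385,485),.1765)))
E
```

```text
pp [246.0229 143.6184] [361.5216 478.0223]
pm [482.7782 214.5235] [ 88.5071 380.7217]
mm [399.1207 503.9837] [247.6316 158.6653]
mp [155.0911 426.8836] [492.5167 232.362 ]
case [ 0.104  -0.0812  0.171 ]
case [-0.1105 -0.0822  0.1642]
case [-0.1149  0.1518  0.2757]
lid +x corner from top at z .275 [0.1204 0.1506 0.2757]
cabinet (array([ 0.4206, -0.4409,  0.2876]), np.float64(0.040549123627228664)) (array([ 0.4751, -0.4506,  0.3342]), np.float64(0.04965531475387089)) [ 0.3609 -0.452   0.15  ]
flap ends from top at z=.1765 [ 0.1022 -0.0799  0.1765] [-0.1118 -0.0794  0.1765]
```

{"method": "arm_command", "body": {"slide": [[0,0,-0.015],[0,0,-0.015],[0,0,-0.015],[0,0,-0.015],[0,0,-0.015],[0,0,-0.015],[0,0,-0.015],[0,0,-0.015]], "angular": [[0,0,-7.7],[0,0,-7.7],[0,0,-7.7],[0,0,-7.7],[0,0,-7.7],[0,0,-7.7],[0,0,-7.7],[0,0,-7.7]], "hand": [0,0,0,0,0,0,0,0], "squeeze": 20}}

```text
time: 0.9
tool_pos: [0.147, -0.6541, 0.3511]
tcp_rot: [-2.449, -1.937, -0.016]
wrist_force: [-0.1, 0.5, 0.6]
width: -0.004
```

```bash
python3 - <<'E'
from h import *
np.set_printoptions(precision=4,suppress=True)
b=onz("side",(111,208),0);print(b)
for z in (.1,.15,.2,.25,.3): print(z,proj("side",b+[0,0,z]),proj("top",b+[0,0,z]))
im=bot.read_camera("side"); cv2.imwrite("pics/s2.png",im[:,:,::-1])
p=np.array(bot.read_state()["tool_pos"]); from scipy.spatial.transform import Rotation as R
M=R.from_rotvec(bot.read_state()["tcp_rot"]).as_matrix(); print(K(p)); print(M.T@(W(0,-.14,.30)-p), M, X,Y)
E
```

```text
[ 0.4956 -0.5454  0.    ]
0.1 [ 94.7494 178.0509] [548.0994 283.0384]
0.15 [ 85.6688 161.3157] [557.975  281.1735]
0.2 [ 75.8475 143.2154] [568.7873 279.1317]
0.25 [ 65.1908 123.5757] [580.6763 276.8866]
0.3 [ 53.5876 102.1915] [593.8112 274.4062]
[-0.1964 -0.6821  0.3544]
[0.5306 0.2239 0.0611] [[ 0.2251  0.9743 -0.0031]
 [ 0.9742 -0.2251  0.0166]
 [ 0.0154 -0.0067 -0.9999]] [ 0.9617 -0.274   0.    ] [0.274  0.9617 0.    ]
```

View pics/s2.png

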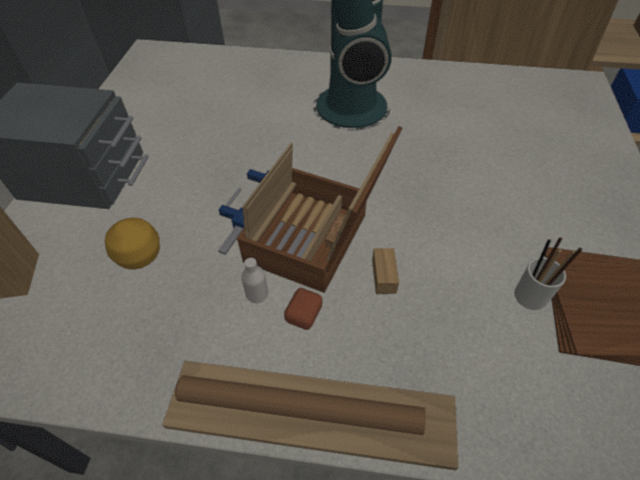

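{"method": "arm_command", "body": {"slide": [[0.04,0.02,0],[0.05,0.025,0],[0.05,0.025,0],[0.05,0.025,0],[0.05,0.025,0],[0.05,0.025,0],[0.05,0.02,0],[0.03,0.01,0]], "angular": [[0,0,2.9],[0,0,0],[0,0,0],[0,0,0],[0,0,0],[0,0,0],[0,0,0],[0,0,0]], "hand": [0,0,0,0,0,0,0,0]}}

```text
time: 1.75
tool_pos: [0.3989, -0.3691, 0.3514]
tcp_rot: [-2.523, -1.838, -0.011]
wrist_force: [0.7, -0.5, -0.5]
width: 0.001
```

```bash
cat >> h.py <<'E'
from scipy.spatial.transform import Rotation as Ro
def st():
    s=bot.read_state(); M=Ro.from_rotvec(s["tcp_rot"]).as_matrix()
    print("t",s["time"],"case TCP",K(s["tool_pos"]).round(4),"q",np.round(s["q"],2),"F",np.round(s["wrist_force"],1),"yaw",np.degrees(np.arctan2(M[1,0],M[0,0])).round(1),"z",M[:,2].round(3))
E
python3 -c "from h import *; st()"
```

```text
t 1.75 case TCP [-0.0328 -0.338   0.3514] q [-0.8  -0.02  1.72  0.01  1.46 -0.49] F [ 0.7 -0.5 -0.5] yaw 72.1 z [-0.006  0.02  -1.   ]
```

{"method": "arm_command", "body": {"slide": [[0.03,0.01,0.01],[0.03,0.01,0.02],[0.03,0.01,0.03],[0.03,0.005,0.03],[0.03,0,0.03],[0.025,0,0.03],[0.02,0,0.03],[0,0,0.01]], "angular": [[0,0,-2],[0,0,0],[0,0,0],[0,0,0],[0,0,0],[0,0,0],[0,0,0],[0,0,0]], "hand": [0,0,0,0,0,0,0,0]}}

```text
time: 2.55
tool_pos: [0.491, -0.1764, 0.1556]
tcp_rot: [-2.506, -1.866, -0.012]
wrist_force: [-0.6, -0.9, -0.6]
width: 0.002
```

```bash
python3 -c "
from h import *; st()
cv2.imwrite('pics/s3.png',bot.read_camera('side')[100:300,150:450,::-1].repeat(2,0).repeat(2,1))"
```

```text
t 2.55 case TCP [ 0.0031 -0.1275  0.1556] q [-0.4   0.05  2.01  0.02  1.09 -0.12] F [-0.6 -0.9 -0.6] yaw 73.3 z [-0.004  0.018 -1.   ]
```

View pics/s3.png

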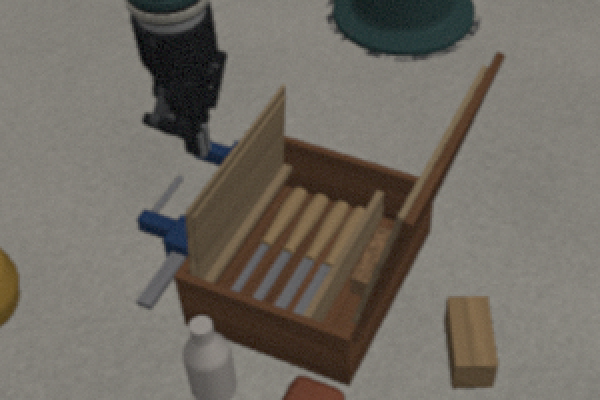

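{"method": "arm_command", "body": {"slide": [[0.02,0,0],[0.02,0,-0.002],[0.02,0,0.001],[0.015,0,0.006],[0.015,0,0.009],[0.012,0,0.012],[0.012,0,0.013],[0.008,0,0.014]], "angular": [[0,0,0],[0,0,0],[0,0,0],[0,0,0],[0,0,0],[0,0,0],[0,0,0],[0,0,0]], "hand": [0,0,0,0,0,0,0,0]}}

```text
time: 3.4
tool_pos: [0.5328, -0.0666, 0.1101]
tcp_rot: [-2.534, -1.853, -0.018]
wrist_force: [0.1, 0.2, 0.2]
width: -0.001
```

```bash
python3 -c "
from h import *; st()
cv2.imwrite('pics/s4.png',bot.read_camera('side')[100:300,150:450,::-1].repeat(2,0).repeat(2,1))"
```

```text
t 3.4 case TCP [ 0.0132 -0.0104  0.1101] q [-0.18  0.12  2.03  0.01  0.99  0.12] F [0.1 0.2 0.2] yaw 72.3 z [ 0.008  0.009 -1.   ]
```

View pics/s4.png

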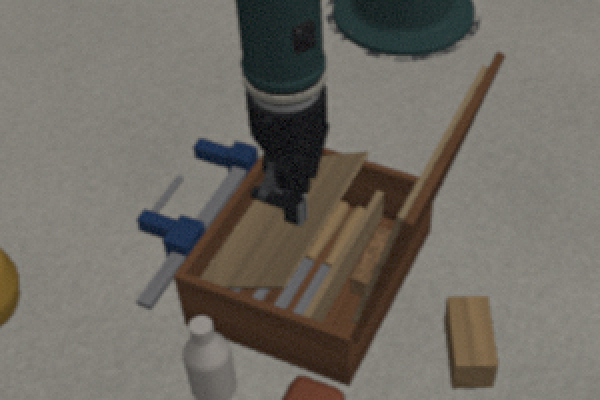

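{"method": "arm_command", "body": {"slide": [[0.005,0,0.012],[0.004,0,0.012],[0.002,0,0.01],[0,0,0.008],[0,0,0.006],[0,0,0.005],[0,0,0.004],[0,0,0.003]], "angular": [[0,0,0],[0,0,0],[0,0,0],[0,0,0],[0,0,0],[0,0,0],[0,0,0],[0,0,0]], "hand": [0,0,0,0,0,0,0,0]}}

```text
time: 4.25
tool_pos: [0.5352, -0.0541, 0.0673]
tcp_rot: [-2.525, -1.848, -0.003]
wrist_force: [-8.4, 1.3, 17.5]
width: -0.002
```

```bash
python3 -c "
from h import *; st()
cv2.imwrite('pics/s5.png',bot.read_camera('side')[100:300,150:450,::-1].repeat(2,0).repeat(2,1))"
```

```text
t 4.25 case TCP [0.012  0.0023 0.0673] q [-0.15  0.18  2.05  0.01  0.92  0.15] F [-8.4  1.3 17.5] yaw 72.4 z [-0.006  0.011 -1.   ]
```

View pics/s5.png

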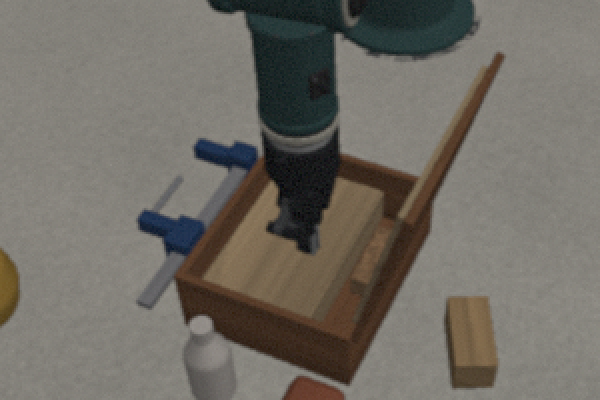

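{"method": "arm_command", "body": {"slide": [[0,0,-0.01],[0,0,-0.04],[0,0,-0.05],[0,0,-0.05],[0,0,-0.05],[0,0,-0.05],[0,0,-0.05],[0,0,-0.01]], "angular": [[0,0,0],[0,0,0],[0,0,-1.7],[0,0,0],[0,0,0],[0,0,0],[0,0,0],[0,0,0]], "hand": [0,0,0,0,0,0,0,0]}}

```text
time: 5.1
tool_pos: [0.5352, -0.0587, 0.381]
tcp_rot: [-2.494, -1.881, 0.006]
wrist_force: [1.3, 0.0, 0.5]
width: -0.001
```

```bash
python3 -c "
from h import *; st()
a=bot.read_camera('side')[100:300,150:450,::-1];b=bot.read_camera('top')[160:360,200:440,::-1]
cv2.imwrite('pics/s6.png',cv2.convertScaleAbs(np.hstack([a,b]).repeat(2,0).repeat(2,1)[:, :800],alpha=1.4)); cv2.imwrite('pics/s6s.png',a);st()"
```

```text
t 5.1 case TCP [ 0.0133 -0.0022  0.381 ] q [-0.16 -0.04  1.69  0.01  1.51  0.12] F [1.3 0.  0.5] yaw 74.0 z [-0.014  0.012 -1.   ]
t 5.2 case TCP [ 0.0121 -0.0023  0.3767] q [-0.16 -0.04  1.69  0.01  1.51  0.12] F [-0.5 -0.1 -0.5] yaw 74.0 z [-0.019  0.012 -1.   ]
```

View pics/s6.png

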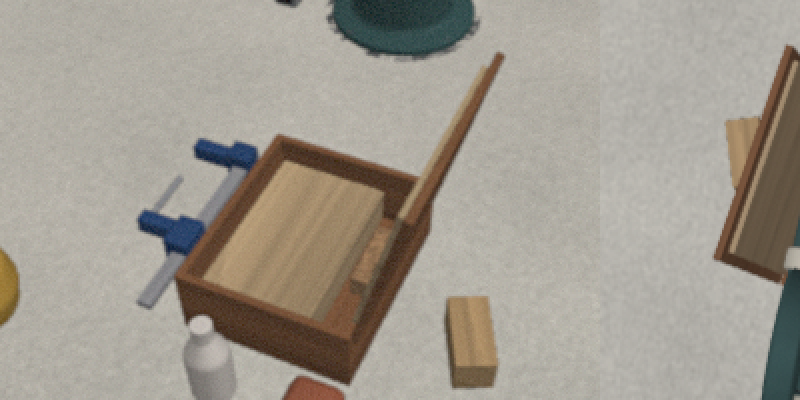

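{"method": "arm_command", "body": {"slide": [[0.03,0,0],[0.045,0,0],[0.045,0,0],[0.045,0,0],[0.035,0,0],[0.01,0,0.01],[0,0,0.03],[0,0,0.02]], "angular": [[0,0,0],[0,0,0],[0,0,0],[0,0,0],[0,0,0],[0,0,0],[0,0,0],[0,0,0]], "hand": [0,0,0,0,0,0,0,0]}}

```text
time: 6.0
tool_pos: [0.5864, 0.1487, 0.2932]
tcp_rot: [-2.486, -1.866, 0.049]
wrist_force: [-0.4, -0.3, -0.4]
width: 0.003
```

```bash
python3 -c "
from h import *; st()
for z in (.0595,.065,.07): print(z,(proj('side',W(-.106,.039,z))-[150,100])*2,(proj('side',W(.106,.039,z))-[150,100])*2)
a=bot.read_camera('side')[80:280,150:450,::-1]
cv2.imwrite('pics/s7.png',cv2.convertScaleAbs(a.repeat(2,0).repeat(2,1),alpha=1.4));st()"
```

```text
t 6.0 case TCP [0.0057 0.2114 0.2932] q [0.2  0.13 1.66 0.02 1.39 0.48] F [-0.4 -0.3 -0.4] yaw 73.8 z [-0.045  0.007 -0.999]
0.0595 [382.08777358 187.8851751 ] [303.85528242 322.55281607]
0.065 [382.20675916 184.53196673] [303.62960873 319.38959357]
0.07 [382.31577312 181.45977466] [303.42264145 316.48857496]
t 6.05 case TCP [0.004  0.2104 0.2891] q [0.2  0.13 1.67 0.02 1.39 0.48] F [-1.5 -0.2 -2.8] yaw 73.8 z [-0.051  0.006 -0.999]
```

View pics/s7.png

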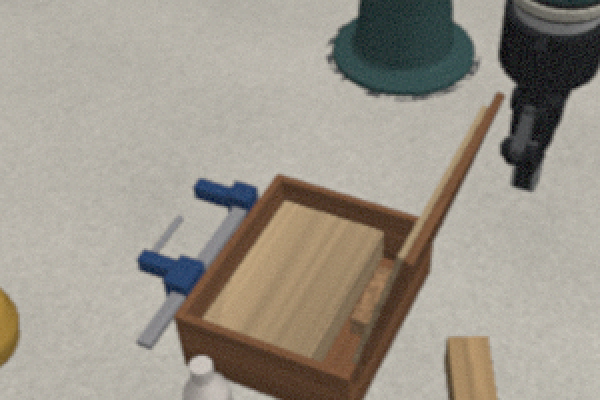

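{"method": "arm_command", "body": {"slide": [[0,0,0.015],[0,0,0.015],[-0.02,0,0],[-0.02,0,0],[-0.02,0,0],[-0.02,0,0],[-0.02,0,0],[-0.02,0,0]], "angular": [[-2.8,0,0],[0,0,0],[0,0,0],[0,0,0],[0,0,0],[0,0,0],[0,0,0],[0,0,0]], "hand": [0,0,0,0,0,0,0,0]}}

```text
time: 6.85
tool_pos: [0.5453, 0.0268, 0.2562]
tcp_rot: [-2.507, -1.881, 0.019]
wrist_force: [1.3, 2.8, -1.1]
width: -0.006
```

```bash
python3 -c "
from h import *; st()
a=bot.read_camera('side')[80:280,150:450,::-1]
cv2.imwrite('pics/s8.png',cv2.convertScaleAbs(a.repeat(2,0).repeat(2,1),alpha=1.4));st()"
```

```text
t 6.85 case TCP [-0.0004  0.0828  0.2562] q [ 0.    0.02  1.85 -0.    1.29  0.29] F [ 1.3  2.8 -1.1] yaw 73.8 z [-0.014 -0.002 -1.   ]
t 6.9 case TCP [-0.0004  0.0797  0.2563] q [ 0.    0.02  1.85 -0.01  1.29  0.29] F [-0.6 -2.1 -0.1] yaw 73.7 z [-0.015 -0.005 -1.   ]
```

View pics/s8.png

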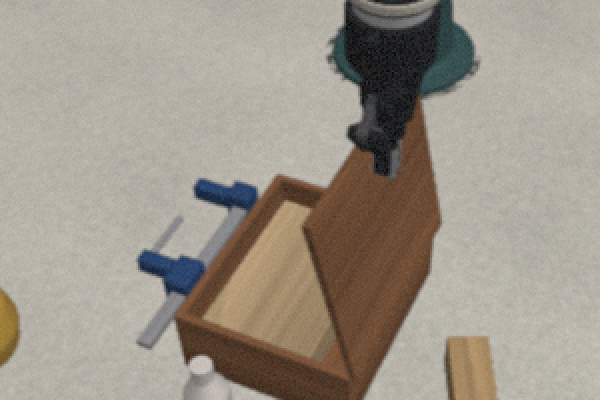

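{"method": "arm_command", "body": {"slide": [[-0.02,0,0],[-0.022,0,0.009],[-0.024,0,0.016],[-0.02,0,0.02],[-0.018,0,0.022],[-0.01,0,0.02],[-0.006,0,0.018],[-0.002,0,0.01]], "angular": [[0,0,0],[0,0,0],[0,0,0],[0,0,0],[0,0,0],[0,0,0],[0,0,0],[0,0,0]], "hand": [0,0,0,0,0,0,0,0]}}

```text
time: 7.7
tool_pos: [0.5091, -0.104, 0.1467]
tcp_rot: [-2.522, -1.872, 0.009]
wrist_force: [-1.7, 0.1, 1.2]
width: -0.0
```

```bash
python3 -c "
from h import *; st()
a=bot.read_camera('side')[80:280,150:450,::-1]
cv2.imwrite('pics/s9.png',cv2.convertScaleAbs(a.repeat(2,0).repeat(2,1),alpha=1.4));st()"
```

```text
t 7.7 case TCP [ 0.0006 -0.0529  0.1467] q [-0.25  0.05  2.03 -0.    1.07  0.05] F [-1.7  0.1  1.2] yaw 73.2 z [-0.005 -0.003 -1.   ]
t 7.75 case TCP [-0.0002 -0.0529  0.1454] q [-0.25  0.05  2.03 -0.    1.07  0.05] F [-1.   0.7 -1.1] yaw 73.2 z [-0.007 -0.002 -1.   ]
```

View pics/s9.png

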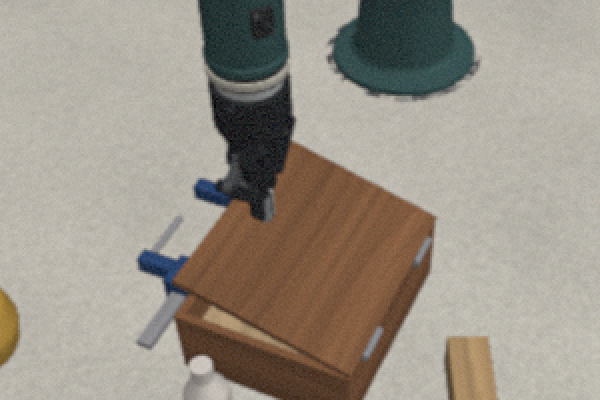

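{"method": "arm_command", "body": {"slide": [[-0.003,0,0.012],[-0.003,0,0.012],[0,0,0.01],[0,0,0.008],[0,0,0.006],[0,0,0.005],[0,0,0.004],[0,0,0.003]], "angular": [[0,0,0],[0,0,0],[0,0,0],[0,0,0],[0,0,0],[0,0,0],[0,0,0],[0,0,0]], "hand": [0,0,0,0,0,0,0,0]}}

```text
time: 8.55
tool_pos: [0.5085, -0.1106, 0.1024]
tcp_rot: [-2.518, -1.875, 0.015]
wrist_force: [-7.5, 1.2, 14.8]
width: -0.0
```

```bash
python3 -c "
from h import *; st()
a=bot.read_camera('side')[80:280,150:450,::-1]
cv2.imwrite('pics/s10.png',cv2.convertScaleAbs(a.repeat(2,0).repeat(2,1),alpha=1.4));st()"
```

```text
t 8.55 case TCP [ 0.0019 -0.0594  0.1024] q [-0.26  0.11  2.06 -0.01  0.98  0.04] F [-7.5  1.2 14.8] yaw 73.3 z [-0.009 -0.004 -1.   ]
t 8.6 case TCP [ 0.0019 -0.0594  0.1023] q [-0.26  0.11  2.06 -0.01  0.98  0.04] F [-10.5   1.2  23.2] yaw 73.3 z [-0.009 -0.004 -1.   ]
```

View pics/s10.png

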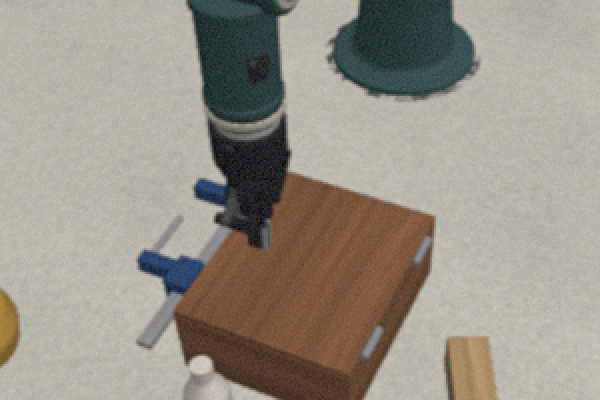

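Lid seated (TCP z 0.1023, expected 0.1025; 15–23 N against the stop). Now retreat straight up and check.

{"method": "arm_command", "body": {"slide": [[0,0,-0.005],[0,0,-0.02],[0,0,-0.04],[0,0,-0.04],[0,0,-0.04],[0,0,-0.02],[0,0,0],[0,0,0]], "angular": [[0,0,0],[0,0,0],[0,0,0],[0,0,0],[0,0,0],[0,0,0],[0,0,0],[0,0,0]], "hand": [0,0,0,0,0,0,0,0]}}

```text
time: 9.4
tool_pos: [0.5101, -0.1073, 0.2701]
tcp_rot: [-2.513, -1.877, 0.016]
wrist_force: [0.2, 0.6, 0.9]
width: 0.001
```

```bash
python3 -c "
from h import *; st()
im=bot.read_camera('side')[:,:,::-1]
cv2.imwrite('pics/s11f.png',im); cv2.imwrite('pics/s11.png',cv2.convertScaleAbs(im[100:300,150:450].repeat(2,0).repeat(2,1),alpha=1.4));st()
for z in (.0945,.1045): print(z,(proj('side',W(-.12,-.1,z))-[150,100])*2,(proj('side',W(.12,-.1,z))-[150,100])*2)
"
```

```text
t 9.4 case TCP [ 0.0025 -0.0557  0.2701] q [-0.25 -0.04  1.88 -0.01  1.31  0.04] F [0.2 0.6 0.9] yaw 73.5 z [-0.011 -0.002 -1.   ]
t 9.45 case TCP [ 0.0023 -0.0558  0.2698] q [-0.25 -0.04  1.88 -0.01  1.31  0.04] F [-0.   1.1  0.1] yaw 73.5 z [-0.012 -0.002 -1.   ]
0.0945 [278.57185384 125.61074665] [175.02485333 269.12941557]
0.1045 [278.02683644 119.12570542] [173.53076122 262.90545999]
```

View pics/s11.png

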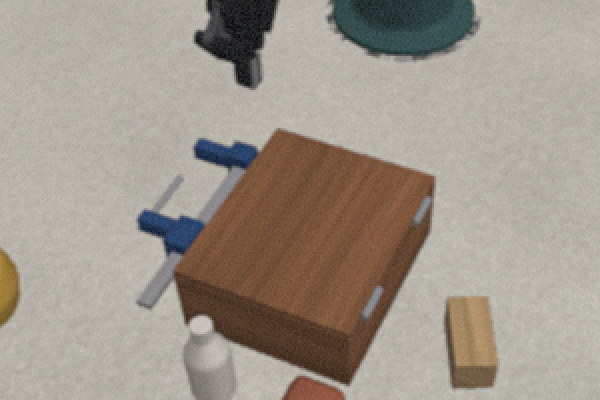

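View pics/s11f.png

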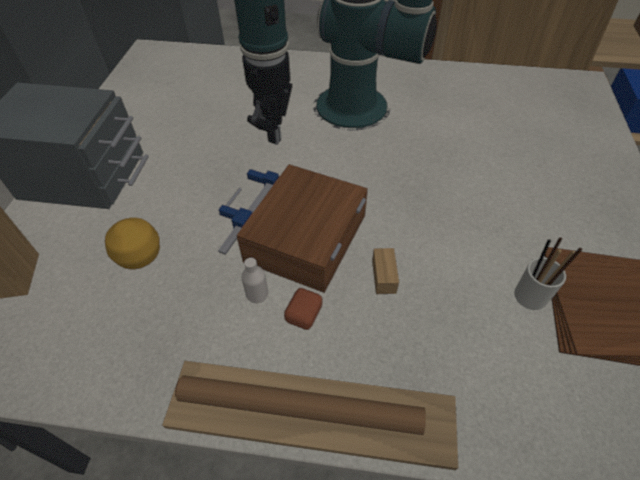

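```bash
python3 -c "
from workcell import bot
print(bot.finish_job())"
```

```text
the job is handed in; nothing more can be done
None
```

I pushed the flap flat with the closed fingertips, then pushed the lid shut from behind. I handed the job in about 9.5 s into the 48 s allowed; `finish_job` gives no verdict.

- **Flap:** With the fingers pressing on the flat flap, the TCP was at 67.3 mm (67.5 mm expected). After I lifted off, its corner appeared within about 1 pixel of the flat position, and the lid was still open.
- **Lid:** I swung it down from about 1.84 rad. With the fingers pressing on it, the TCP was at 102.3 mm (102.5 mm expected), with 15–23 N against the stop. After I retreated, its free corners matched the shut position to within about 2 pixels. They sit on the low side, so the lid is not standing open.
- **Bystanders:** In the last side picture, the six bystanders on the bench look to be where they were at the start; I compared them by eye only. The sanding block is hidden under the shut lid. It was still in place in the last picture before the lid closed, and the fingers never went near it.
- **Arm:** It stands about 17 cm clear above the lid and shows no contact force. No check failed or disagreed.

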